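Sort returned score sliders by tongue position

TASK

Two score sliders have come back to the counter. Put the one whose red tongue is pushed in into the green sloping bay and the one whose tongue is pulled out into the yellow sloping bay, each flat on its board between the side walls, fin outward and tongue end up the slope, with its foot down against the lower lip. Leave the tongues as they are, do not disturb the tape roll, tin and sand timer, and let go of everything.

Things in the scene. Friction and masses are not known exactly. Their poses are not given: they have to be found in the camera images.
- score_slider_a: loose grey score slider (the two look alike): closed bar 100 long x 34 wide x 17.5 high, lying flat, black upright grip fin in the middle, red tongue that slides out of one end; about 135 g. Origin: centre of the underside; x: along the bar to the tongue end; z: up through the fin.
- score_slider_b: loose grey score slider (the two look alike): closed bar 100 long x 34 wide x 17.5 high, lying flat, black upright grip fin in the middle, red tongue that slides out of one end; about 135 g. Origin: centre of the underside; x: along the bar to the tongue end; z: up through the fin.
- score_slider_a_foot (a point): middle of the foot end (away from the tongue) of score_slider_a, on its underside, 50 mm from its origin
- score_slider_b_foot (a point): middle of the foot end (away from the tongue) of score_slider_b, on its underside, 50 mm from its origin
- score_slider_a_fin (a point): middle of the top of score_slider_a's black grip fin, 44 above the underside. Fin: 46 long (x), 16 wide (y), grip it across the 16; it stands on the bar, whose top is 17.5 above the underside.
- score_slider_b_fin (a point): middle of the top of score_slider_b's black grip fin, 44 above the underside. Fin: 46 long (x), 16 wide (y), grip it across the 16; it stands on the bar, whose top is 17.5 above the underside.
- green_header (a point): middle of the lower edge of the front face of the black header plate (76 wide, 36 high) that hangs over the green bay on side arms from two uprights at the bay's high end, 106 level from the bay origin, 64 apart inside. It blocks a tool coming straight down to a seated slider's fin: come square to the board, clear of it even with a tongue out.
- yellow_header (a point): middle of the lower edge of the front face of the black header plate (76 wide, 36 high) that hangs over the yellow bay on side arms from two uprights at the bay's high end, 106 level from the bay origin, 64 apart inside. It blocks a tool coming straight down to a seated slider's fin: come square to the board, clear of it even with a tongue out.
- tongue_a (a joint): how far score_slider_a's red tongue is pulled out along the bar's +x: 0 = fully in, 0.045 m = fully out; about 1.5 N of friction, stays where left. Its end tab (28 wide, 12 high) has its outer face 60.5 mm + travel from the bar's origin. At the start one is nearly in (under 3 mm), one well out (over 38 mm).
- tongue_b (a joint): how far score_slider_b's red tongue is pulled out along the bar's +x: 0 = fully in, 0.045 m = fully out; about 1.5 N of friction, stays where left. Its end tab (28 wide, 12 high) has its outer face 60.5 mm + travel from the bar's origin. At the start one is nearly in (under 3 mm), one well out (over 38 mm).
- green_bay: green sloping bay, fixed: board 60 wide rising 35 degrees to the robot's left, side walls 8 high and 40 apart inside, lip 14 high across the lower end. Origin: on the board's face, midway between the walls, 50 up-slope of the lip's inner face, 65 above the worktop; a seated slider's origin and axes coincide with it. x: up the slope; z: square out of the board, leaning to the robot's right.
- yellow_bay: yellow sloping bay, fixed: board 60 wide rising 35 degrees to the robot's left, side walls 8 high and 40 apart inside, lip 14 high across the lower end. Origin: on the board's face, midway between the walls, 50 up-slope of the lip's inner face, 65 above the worktop; a seated slider's origin and axes coincide with it. x: up the slope; z: square out of the board, leaning to the robot's right.
- tape_roll: bystander: roll of tan tape lying flat, 58 across, 24 high; origin at the centre of its underside
- dice_tin: bystander: round tin with a coloured patchwork print, 68 across, 46 high; origin at the centre of its underside
- sand_timer: bystander: wooden sand timer standing upright, 36 across, 85 high; origin at the centre of its underside
Mind the look-alikes: they are no part of the job. Leave any turquoise look-alike of the score_slider_b alone.

How it is judged:
At the end, for the whole second after the job is handed in: Tongue-in slider (under 10 mm out) in the green bay, tongue-out one (over 28 mm) in the yellow: within 7 mm sideways, at most 10 mm up-slope of touching the lip, flat (6 mm, 7 deg), in line within 8 deg, tongue end up-slope, at rest (x of score_slider_a in the frame of green_bay between -0.006 and 0.01 m and y of score_slider_a in the frame of green_bay between -0.007 and 0.007 m and z of score_slider_a in the frame of green_bay between -0.004 and 0.006 m and x of score_slider_a_foot in the frame of green_bay below -0.03 m and angle between the x axis of score_slider_a and the x axis of green_bay, either way round below 0.14 rad and angle between the z axis of score_slider_a and the z axis of green_bay, either way round below 0.12 rad and linear speed of each of score_slider_a, score_slider_b below 0.02 m/s and value of joint tongue_a below 0.01 m and x of score_slider_b in the frame of yellow_bay between -0.006 and 0.01 m and y of score_slider_b in the frame of yellow_bay between -0.007 and 0.007 m and z of score_slider_b in the frame of yellow_bay between -0.004 and 0.006 m and x of score_slider_b_foot in the frame of yellow_bay below -0.03 m and angle between the x axis of score_slider_b and the x axis of yellow_bay, either way round below 0.14 rad and angle between the z axis of score_slider_b and the z axis of yellow_bay, either way round below 0.12 rad and value of joint tongue_b above 0.028 m).
It fails at once if the tape roll is moved more than 30 mm or tipped (distance of tape_roll from where it was at the start of the episode above 0.03 m or angle between tape_roll's own z axis and vertical above 0.5 rad).
It fails at once if the dice tin is moved more than 30 mm or tipped (distance of dice_tin from where it was at the start of the episode above 0.03 m or angle between dice_tin's own z axis and vertical above 0.5 rad).
It fails at once if the sand timer is moved more than 30 mm or tipped (distance of sand_timer from where it was at the start of the episode above 0.03 m or angle between sand_timer's own z axis and vertical above 0.5 rad).
It also fails if it takes over 58 s, if anything falls off the work surface, if the arm or the gripper's body presses on something with over 40 N, if the wrist force passes 120 N, or if a joint passes its speed limit or range.

ROBOT

A 7-joint arm with a two-finger parallel gripper is mounted at the origin on a cart in front of the work surface, level with it; the furniture and walls round the work are solid. World frame = base frame: x ahead of the robot, y to its left, z up, the work surface at z = 0. Lengths are in m, angles in rad, forces in N, time in s.
With the tool pointing down it reaches from about 0.425 to 0.925 m from the base axis. Payload 6.8 kg.
Tool frame: the origin (TCP) lies midway between the tips of the shut fingers; the grasp point (between the pads) lies 19 mm behind it; z points along the fingers, y is the line along which they close (so a half turn about z gives the same grasp; the last joint's range is limited). The gripper opens to 85 mm and grips with 20 to 120 N. Pads are 22 mm wide; open, the fingers measure 114 mm over their backs; the gripper's body (76 mm by 85 mm) begins 54 mm behind the grasp point. The pads swing forward as they close: fully open they stand 13 mm farther back than shut.
Start: joints at [1.144, 0.477, 0.022, 1.555, -0.011, 1.109, -0.083], TCP at [0.212, -0.641, 0.231] pointing down, gripper open.
Joint ranges: [-2.96, 2.96], [-0.34, 2.1], [-1.41, 1.46], [0.24, 2.44], [-1.37, 4.51], [0.17, 1.92], [-2.96, 2.96]. Speed limits (rad/s): [2.39, 2.39, 3.14, 3.14, 3.14, 3.14, 3.14].

INTERFACE

Orientations are given as a rotation vector (axis times angle).
In Python, from bench import r gives the robot as it stands. The module is installed in compiled form; this text tells all that it offers.
- The arm moves only by the tool apply_moves, never from a script. Its argument "rows" is a list of rows, each a list of 6 numbers: the shift along the tool's x, y, z scaled (see below), then the turn, a rotation vector about the tool's x, y, z scaled (see below). A call has 1 to 5 rows; each row is the pose to reach, as a shift and turn from the pose commanded when the call began, along the tool's axes at that moment; what a row does not reach only later rows make up. The controller multiplies each number of a shift by 0.25 m and each number of a turn by 90 degrees. A row lasts 1/8 s, in which the tool goes at most 62.5 mm and 10.7 degrees, less where a joint would pass 70% of its speed; a pose out of reach is approached as far as the arm can. A call with a number of a shift or a turn outside -1 to 1 is refused whole. A call with a gripper value outside its range is refused whole. "claw" is the opening, from 0 (shut) to 1 (fully open), set as the call begins (left out, the last holds). The fingers move at their own pace and stop on an object; "newtons" is the grip in N (left out, the last holds). Time passes only in rows, so rows that repeat a pose let the fingers close. It gives the time, the measured TCP pose, the force, the opening and the grip force at its end, in the units of the state.
- r.get_obs(): the state, without advancing time (a new reading comes with each control period).
- r.grab_frame(name): name is "scene" or "top" or "wrist"; returns a dict with "pixels" (384x512x3 uint8, red, green, blue), "intrinsics" (3x3 intrinsics, pixels), "eye" and "attitude" of the camera in the world. Camera axes: x right, y up, looking along -z (the intrinsics and any distortion apply to the point x, -y, -z); pixel columns grow to the right and rows downward; lengths in m; the calibration is good to about 2 mm. The wrist camera is an equidistant fisheye: a pixel r from the principal point sees the ray r / f radians off the axis. A picture is of the moment at which its call begins. There is no depth.
- r.hand_in(): hands the job in; it is judged then, once.
Trained networks look in a picture, given as the dict that the camera call returned (one of the last four; its "shot" number tells which), for a name from the list of things; names that differ only in an ending like _2 or _b are one class to them, and where a whole thing is asked for, a point or a joint stands for the part that bears it (a point fixed in the world has none). Each returns a list of dicts, best first, with "conf" (0 to 1); they miss things now and then, are a little off and sometimes report something else, mostly with a low value. They report only what shows in the picture. A call takes as long as a camera call. They do not tell look-alikes from the thing itself.
- r.search_frame(picture, thing): "rect" ([left, top, width, height] in pixels, round what is visible of it).
- r.outline_of(picture, thing): "pixels" (384x512 bool, what is visible of it) and "rect" ([left, top, width, height] in pixels, round what is visible of it).
- r.landmark_of(picture, thing): "point" ([column, row] in pixels: a listed point, or the origin of a listed thing).
The state is a dict: "clock": time; "joints": joint angles; "qvel": joint speeds; "tau": joint torques, N m; "tcp_pos": TCP position; "orientation": TCP orientation; "contact_force": force on the tool from outside, world axes, zero at the start; "moment": the same for the moment, N m; "grip_width": finger opening in m; "gripper_force": force on a finger pad.
Only numpy, scipy, OpenCV 4.12 (cv2) and the standard library are available. Lean on these libraries where they do the work, as an engineer would, in place of code of your own. Each camera call takes 0.05 s, during which the arm holds its last target. There are 200 camera calls.

## Working session

There is one attempt and no reset: what is moved stays moved. The work goes in short steps, Python scripts to look and compute and a tool call to move; the robot and the scene stay as the last step left them, time stands still between calls to the robot, and variables do not carry over. Pictures are saved under pics/ and viewed, at most 10 in all, crops included, and the job is handed in when it is done.

Besides the shell and the picture viewer there is one more tool, called after ">>>" as name(argument=value, ...), one argument or row to a line, values as JSON. apply_moves: Moves the arm, as the interface text tells. Its arguments: {"type":"object","properties":{"rows":{"type":"array","items":{"type":"array","items":{"type":"number"}}},"claw":{"type":"number"},"newtons":{"type":"number"}},"required":["rows"]}

```bash
mkdir -p pics
cat > h.py <<'E'
import numpy as np, cv2
from scipy.spatial.transform import Rotation as R
from bench import r
def att(f):
    a=np.array(f["attitude"],float)
    return a if a.shape==(3,3) else (R.from_rotvec(a).as_matrix() if a.size==3 else R.from_quat(a).as_matrix())
def ray(f,p,fish=False):
    K=np.array(f["intrinsics"]);x=(p[0]-K[0,2])/K[0,0];y=(p[1]-K[1,2])/K[1,1]
    if fish:
        t=np.hypot(x,y);s=np.sin(t)/max(t,1e-9);d=np.array([x*s,-y*s,-np.cos(t)])
    else: d=np.array([x,-y,-1.])
    return att(f)@(d/np.linalg.norm(d))
def onz(f,p,z,fish=False):
    d=ray(f,p,fish);e=np.array(f["eye"]);return e+d*(z-e[2])/d[2]
def proj(f,P,fish=False):
    K=np.array(f["intrinsics"]);c=att(f).T@(np.array(P)-np.array(f["eye"]));v=np.array([c[0],-c[1]])
    if fish: v=v/np.linalg.norm(v)*np.arctan2(np.linalg.norm(v),-c[2])
    else: v=v/-c[2]
    return np.array([K[0,0]*v[0]+K[0,2],K[1,1]*v[1]+K[1,2]])
def tri(obs):
    A=np.zeros((3,3));b=np.zeros(3)
    for f,p,fi in obs:
        d=ray(f,p,fi);M=np.eye(3)-np.outer(d,d);A+=M;b+=M@np.array(f["eye"])
    return np.linalg.solve(A,b)
def save(f,n): cv2.imwrite("pics/"+n,f["pixels"][...,::-1])
E
python3 - <<'E'
from h import *
F={n:r.grab_frame(n) for n in("scene","top")}
for n,f in F.items():
    save(f,n+"0.png"); print(n,f["eye"],f["attitude"],f["intrinsics"])
    for t in("score_slider_a","score_slider_a_foot","score_slider_a_fin","green_header","yellow_header","green_bay","yellow_bay","tape_roll","dice_tin","sand_timer"):
        print(t,[(np.round(d["point"],1).tolist(),round(d["conf"],2)) for d in r.landmark_of(f,t)][:5])
a,b=[cv2.resize(F[n]["pixels"],(400,300)) for n in F]
o=r.get_obs();print(o)
E
```

```text
scene [-0.21474865  0.36176093  0.90858173] [ 0.5414934  -0.91216877 -1.88446608] [[475.74261912   0.         247.8897464 ]
 [  0.         475.74261912 191.97852552]
 [  0.           0.           1.        ]]
score_slider_a [([298.1, 226.6], 0.79), ([332.5, 254.8], 0.62), ([258.9, 263.6], 0.62)]
score_slider_a_foot [([349.5, 245.6], 0.74)]
score_slider_a_fin [([336.8, 240.1], 0.65)]
green_header [([334.6, 242.9], 0.63), ([274.1, 202.6], 0.36)]
yellow_header [([180.4, 153.1], 0.83)]
green_bay [([207.3, 287.5], 0.88), ([348.4, 244.5], 0.27)]
yellow_bay [([182.1, 222.9], 0.8), ([347.4, 242.5], 0.69)]
tape_roll [([271.7, 206.1], 0.7)]
dice_tin [([311.5, 195.0], 0.82), ([334.3, 240.1], 0.46)]
sand_timer []
top [ 0.39649437 -0.09120097  1.35692086] [ 0.12861375 -0.12169005 -1.58062882] [[379.43633681   0.         260.29095688]
 [  0.         379.43633681 194.85018502]
 [  0.           0.           1.        ]]
score_slider_a [([296.4, 197.3], 0.91), ([252.5, 224.9], 0.86), ([308.6, 237.5], 0.82)]
score_slider_a_foot [([324.3, 237.4], 0.76)]
score_slider_a_fin [([311.1, 236.4], 0.51)]
green
[... 343 characters left out ...]

{'clock': 1.1, 'joints': array([ 1.14388978,  0.47697444,  0.02239661,  1.55540284, -0.01149816,
        1.1093148 , -0.08309882]), 'qvel': array([ 0.00147606,  0.00065667, -0.0003156 , -0.00051304,  0.00045359,
       -0.0007375 ,  0.00136471]), 'tau': array([-3.55744942e-04, -5.96336818e+01,  1.60651188e+00, -2.81546688e+01,
        1.25847361e-02,  1.71187090e-03,  2.61214700e-05]), 'tcp_pos': array([ 0.2115787 , -0.64099529,  0.23132379]), 'orientation': array([3.10174351e+00, 4.98633130e-01, 3.23827368e-05]), 'contact_force': array([-0.7649076 , -0.19265989,  0.13471584]), 'moment': array([ 0.00246128, -0.00376178,  0.05046738]), 'gripper_force': 0.0, 'grip_width': 0.08556597914706202}
```

View pics/scene0.png

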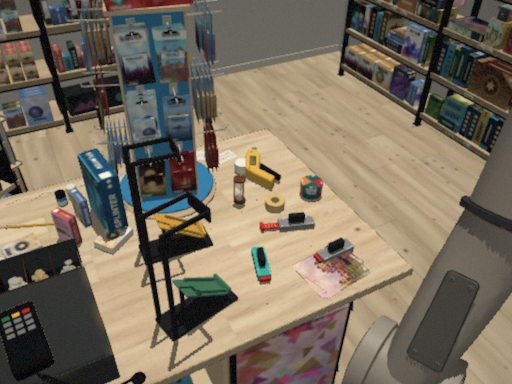

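View pics/top0.png

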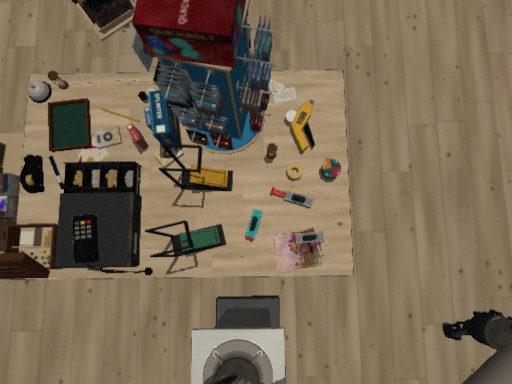

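The top image shows three slider-shaped things:
- **Turquoise, (254,224):** the look-alike, so I leave it alone.
- **Grey, (291,197):** its red tongue is out to the left at (277,192), so it goes in the yellow bay at (207,178).
- **Grey on the mat, (309,238):** its tongue is in, so it goes in the green bay at (200,238).

I'll confirm these in an enlarged crop.

Run:
```python
from h import *
F={n:r.grab_frame(n) for n in("scene","top")}
s,t=F["scene"]["pixels"],F["top"]["pixels"]
def c(im,x,y,w,h): return cv2.resize(im[y:y+h,x:x+w],(400,300),interpolation=cv2.INTER_CUBIC)
m=np.vstack([np.hstack([c(t,260,178,80,60),c(t,280,210,60,45)]),np.hstack([c(s,245,205,120,90),c(t,140,140,160,120)])])
cv2.imwrite("pics/crop1.png",m[...,::-1])
f=F["top"]
for t_ in("score_slider_a","tongue_a","score_slider_a_fin","green_bay","yellow_bay","tape_roll","dice_tin","sand_timer"):
    for n in F:
        for d in r.outline_of(F[n],t_)[:4]:
            q=np.argwhere(d["pixels"])[:,::-1].astype(np.float32)
            if len(q)<5: continue
            print(t_,n,round(d["conf"],2),np.round(d["rect"]),len(q),[np.round(v,1) for v in cv2.minAreaRect(q)])
for n in("scene","top"):
    print(n,{k:[np.round(d["point"],1).tolist()+[round(d["conf"],2)] for d in r.landmark_of(F[n],k)] for k in("green_bay","yellow_bay","green_header","yellow_header","score_slider_b_fin","score_slider_b_foot")})
T=F["top"];S=F["scene"]
for k,pt,ps in(("gbay",(202,234.5),(207.3,287.5)),("ybay",(206.9,173.7),(182.1,222.9))):
    print(k,tri([(T,pt,0),(S,ps,0)]),onz(T,pt,.065),onz(S,ps,.065))
for k,pt,ps in(("A",(308.6,237.5),(332.5,254.8)),("B",(296.4,197.3),(298.1,226.6))):
    print(k,tri([(T,pt,0),(S,ps,0)]),onz(T,pt,0),onz(S,ps,0))
```

```text
score_slider_a scene 0.98 [250. 247.  21.  37.] 488 [array([260.7, 263.5]), array([36.1, 14. ]), np.float64(76.5)]
score_slider_a scene 0.81 [260. 212.  58.  17.] 702 [array([286.8, 221.5]), array([17.8, 56.2]), np.float64(84.8)]
score_slider_a scene 0.65 [314. 240.  38.  23.] 526 [array([332.7, 249.1]), array([15.7, 40.6]), np.float64(66.5)]
score_slider_a top 0.6 [272. 186.  39.  20.] 358 [array([291.8, 196.2]), array([41.5, 10.5]), np.float64(16.7)]
score_slider_a top 0.56 [292. 233.  32.  10.] 289 [array([307.5, 236.8]), array([ 9.8, 31.2]), np.float64(86.2)]
score_slider_a top 0.53 [246. 211.  19.  30.] 290 [array([253.4, 224.6]), array([ 9.7, 30.7]), np.float64(17.4)]
tongue_a scene 0.55 [310. 252.  15.  14.] 49 [array([317. , 257.5]), array([9.2, 4.9]), np.float64(45.0)]
tongue_a scene 0.53 [260. 224.  20.   8.] 128 [array([268.5, 226. ]), array([ 8., 19.]), np.float64(90.0)]
tongue_a top 0.67 [269. 189.  45.  18.] 343 [array([291.3, 196.2]), array([41.9, 10.3]), np.float64(15.9)]
tongue_a top 0.39 [272. 188.  13.   6.] 76 [array([277.4, 192. ]), array([13.9,  6. ]), np.float6
[... 2345 characters left out ...]
.9, 169.5, 0.74]], 'green_header': [[187.8, 234.3, 0.57]], 'yellow_header': [[199.8, 162.5, 0.64]], 'score_slider_b_fin': [[299.5, 198.5, 0.93], [251.3, 221.7, 0.85]], 'score_slider_b_foot': [[261.3, 210.3, 0.75], [310.0, 201.9, 0.65]]}
gbay [0.46811956 0.11042041 0.04730607] [0.47026463 0.11276042 0.065     ] [0.45031014 0.11098547 0.065     ]
ybay [0.67563876 0.09088409 0.07260146] [0.68098024 0.09806755 0.065     ] [0.67869145 0.08305918 0.065     ]
A [ 0.46051593 -0.25558676 -0.01145082] [ 0.45828579 -0.25638276  0.        ] [ 0.45367242 -0.24564026  0.        ]
B [ 0.60066843 -0.22383385 -0.01047602] [ 0.60344636 -0.21709935  0.        ] [ 5.86955175e-01 -2.22785687e-01 -1.11022302e-16]
```

View pics/crop1.png

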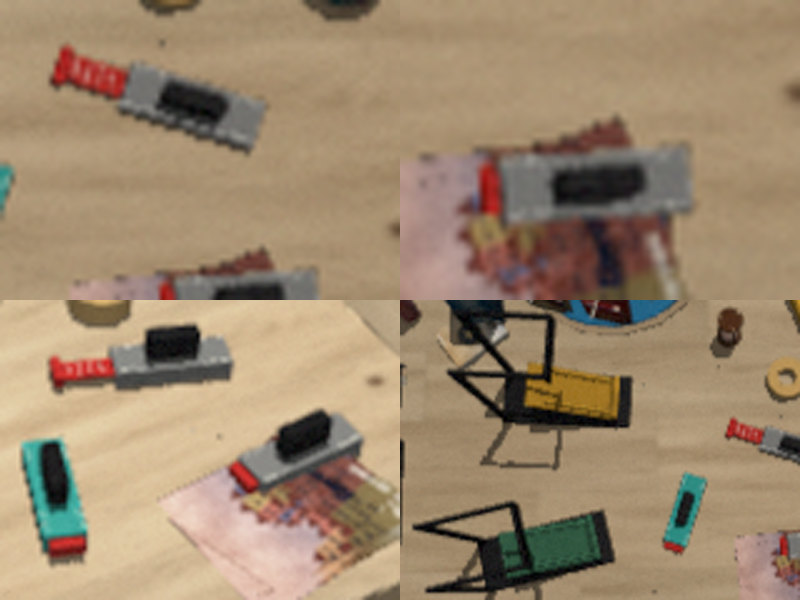

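The crop confirms it. Slider A on the mat has its tongue in, with the tongue end to the left. Slider B above it has its tongue out to the left. Next I'll get the world poses and a move to hover over A.

```bash
cat >> h.py <<'E'
def pose(p,xax,zax):
    z=np.array(zax)/np.linalg.norm(zax);x=np.array(xax)-np.dot(xax,z)*z;x/=np.linalg.norm(x)
    return np.array(p,float),np.c_[x,np.cross(z,x),z]
def cur():
    o=r.get_obs();return o["tcp_pos"],R.from_rotvec(o["orientation"]).as_matrix()
def row(c,t,flip=True):
    """scaled row from pose c to pose t, using the nearer half turn"""
    out=[]
    for s in((1,-1) if flip else (1,)):
        M=t[1]@np.diag([s,s,1]);w=R.from_matrix(c[1].T@M).as_rotvec()
        out.append((np.linalg.norm(w),np.r_[c[1].T@(t[0]-c[0])/.25,w/(np.pi/2)],M))
    out.sort(key=lambda a:a[0]);return np.round(out[0][1],3),(t[0],out[0][2])
E
python3 - <<'E'
from h import *
T=r.grab_frame("top")
def yaw(a,b,z):
    d=onz(T,a,z)-onz(T,b,z);return np.arctan2(d[1],d[0])
pA=onz(T,(309.7,237.75),.044);yA=yaw((280+(503-400)/6.667,210+189/6.667),(280+(691-400)/6.667,210+180/6.667),.0175)
pB=onz(T,(298.6,198.2),.044);yB=yaw((260+125/5,178+86.5/5),(260+257.5/5,178+125/5),.0175)
print("A",pA,np.degrees(yA),"B",pB,np.degrees(yB))
for k,c,a in(("g",(200,238),-10.5),("y",(208.6,176.5),8.1)):
    d=np.array([np.cos(np.radians(a)),np.sin(np.radians(a))])*15
    print(k,onz(T,c,.065),np.degrees(yaw(c-d,c+d,.065)))
for k,p,h in(("tape",(294.5,170.5),.024),("tin",(330.5,168.5),.046),("timer",(272,150.5),.06)): print(k,onz(T,p,h))
c=cur();t=pose([pA[0],pA[1],.20],[np.cos(yA),np.sin(yA),0],[0,0,-1])
print(c[1]);print(row(c,t)[0])
E
```

```text
A [ 0.45537664 -0.25477881  0.044     ] 91.9634387234393 B [ 0.59344504 -0.22061738  0.044     ] 72.75882458919097
g [0.45853532 0.11941115 0.065     ] 99.72201811640362
y [0.67094175 0.09205872 0.065     ] 80.95430613534133
tape [ 0.69727607 -0.21078878  0.024     ]
tin [ 0.69772707 -0.33619415  0.046     ]
timer [ 0.7624558  -0.13021374  0.06      ]
[[ 9.49630324e-01  3.13372375e-01  4.26450706e-05]
 [ 3.13372378e-01 -9.49630321e-01 -7.74170333e-05]
 [ 1.62366924e-05  8.68813496e-05 -9.99999996e-01]]
[ 1.41  -1.162  0.125  0.     0.    -0.819]
```

>>> apply_moves(
  rows=[
    [0.18,-0.145,0.016,0,0,-0.1],
    [0.36,-0.29,0.03,0,0,-0.2],
    [0.54,-0.435,0.05,0,0,-0.3],
    [0.72,-0.58,0.065,0,0,-0.4],
    [0.9,-0.725,0.08,0,0,-0.5],
  ],
  claw=1,
)

```text
clock: 3.28
tcp_pos: [0.3693, -0.3969, 0.2115]
orientation: [2.67, 1.654, 0.0]
contact_force: [0.9, -0.2, 0.8]
grip_width: 0.0851
gripper_force: 0.0
```

Run:
```python
from h import *
a=np.radians(92);print(row(cur(),pose([.455,-.255,.2],[np.cos(a),np.sin(a),0],[0,0,-1]))[0],r.get_obs()["joints"])
```

```text
[ 0.661  0.054  0.046  0.     0.    -0.316] [ 0.90730466  0.29305711 -0.24224259  1.88299678  0.0840663   0.97441095
  0.16616627]
```

>>> apply_moves(
  rows=[
    [0.22,0.018,0.015,0,0,-0.105],
    [0.44,0.036,0.03,0,0,-0.21],
    [0.66,0.054,0.046,0,0,-0.316],
    [0.66,0.054,0.046,0,0,-0.316],
  ],
)

```text
clock: 3.78
tcp_pos: [0.4573, -0.2523, 0.2]
orientation: [-2.177, -2.265, -0.004]
contact_force: [-0.9, -0.6, 0.1]
grip_width: 0.0855
gripper_force: 0.0
```

Run:
```python
from h import *
f=r.grab_frame("wrist");save(f,"w1.png");print(cur(),f["eye"],f["attitude"],f["intrinsics"])
for t in("score_slider_a","score_slider_a_fin","score_slider_a_foot"):
    for d in r.landmark_of(f,t)[:3]: print(t,np.round(d["point"],1),round(d["conf"],2),onz(f,d["point"],.044 if "fin" in t else 0,True))
for d in r.outline_of(f,"score_slider_a_fin")[:2]+r.outline_of(f,"score_slider_a")[:3]:print(np.round(d["rect"]),d["conf"])
```

```text
(array([ 0.45577357, -0.25519483,  0.19993545]), array([[-3.36287746e-02,  9.99434272e-01,  4.90668708e-04],
       [ 9.99434332e-01,  3.36285975e-02,  3.64876720e-04],
       [ 3.48169798e-04,  5.02661510e-04, -9.99999813e-01]])) [ 0.45443846 -0.17385     0.34270189] [-0.30670474 -0.00840017  0.03867092] [[297.31863964   0.         257.82689909]
 [  0.         297.31863964 193.51069237]
 [  0.           0.           1.        ]]
score_slider_a [262.  169.3] 0.87 [ 0.46327136 -0.25213049  0.        ]
score_slider_a [371.8 146. ] 0.79 [ 0.59601823 -0.21620904  0.        ]
score_slider_a_fin [254.  181.2] 0.68 [ 0.45436325 -0.25509897  0.044     ]
[242. 122.  32.  92.] 0.55
[258.   1.  99.  36.] 0.97
[245. 119.  31.  95.] 0.74
[347.  65.  68. 128.] 0.7
```

View pics/w1.png

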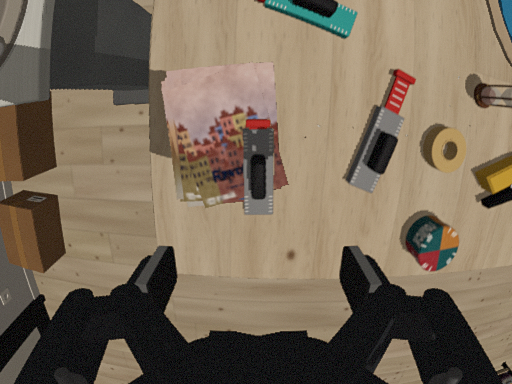

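The wrist view shows A's fin at about (258,175), with the bar running from (257,129) at the tongue end to (258,214) at the foot. B's fin is at (381,152), its bar running (392,113) to (363,186), tongue tip at (404,75).

Run:
```python
from h import *
f=r.grab_frame("wrist");g=cv2.cvtColor(f["pixels"],cv2.COLOR_RGB2GRAY)
P=lambda p,z:onz(f,p,z,True)
for n,box,ends in(("A",(244,145,275,206),((257,129),(258.5,214))),("B",(360,125,402,178),((392,113),(363,186)))):
    x0,y0,x1,y1=box;sub=(g[y0:y1,x0:x1]<48).astype(np.uint8);k,l,s,c=cv2.connectedComponentsWithStats(sub)
    i=1+np.argmax(s[1:,4]);q=np.argwhere(l==i)[:,::-1].astype(np.float32)+[x0,y0]
    W=np.array([P(u,.040)[:2] for u in q],np.float32);m=W.mean(0);rc=cv2.minAreaRect(W*1000)
    a,b=P(ends[0],.0175),P(ends[1],.0175);d=a-b
    print(n,len(q),m,rc,"bar centre",(a+b)/2,"len",np.linalg.norm(d),"yaw",np.degrees(np.arctan2(d[1],d[0])))
```

```text
A 670 [ 0.4583674 -0.2499975] ((458.1627197265625, -250.21197509765625), (15.807488441467285, 48.41038513183594), 2.0846619606018066) bar centre [ 0.45458554 -0.25911372  0.0175    ] len 0.09898352383675746 yaw 92.51247445026395
B 750 [ 0.5925262  -0.21645238] ((592.493408203125, -216.19989013671875), (44.765907287597656, 23.931324005126953), 71.91165924072266) bar centre [ 0.59380085 -0.22609919  0.0175    ] len 0.09333098545075268 yaw 72.66550434137247
```

>>> apply_moves(
  rows=[
    [-0.003,0,0.23,0,0,0],
    [-0.003,0,0.46,0,0,0],
    [-0.003,0,0.64,0,0,0],
    [-0.003,0,0.716,0,0,0],
    [-0.003,0,0.716,0,0,0],
  ],
)

```text
clock: 4.75
tcp_pos: [0.4534, -0.2579, 0.0195]
orientation: [-2.187, -2.251, 0.002]
contact_force: [-0.1, 0.1, 1.7]
grip_width: 0.0855
gripper_force: 0.0
```

>>> apply_moves(
  rows=[
    [0,0,0,0,0,0],
    [0,0,0,0,0,0],
    [0,0,0,0,0,0],
    [0,0,0,0,0,0],
    [0,0,0,0,0,0],
  ],
  claw=0,
  newtons=50,
)

```text
clock: 5.38
tcp_pos: [0.4554, -0.2581, 0.0216]
orientation: [2.187, 2.253, 0.0]
contact_force: [-0.6, 0.3, 5.9]
grip_width: 0.0151
gripper_force: 50.2
```

>>> apply_moves(
  rows=[
    [0,0,-0.15,0,0,0],
    [0,0,-0.4,0,0,0],
    [0,0,-0.64,0,0,0],
    [0,0,-0.8,0,0,0],
  ],
)

```text
clock: 5.88
tcp_pos: [0.4551, -0.2579, 0.2236]
orientation: [2.186, 2.252, 0.001]
contact_force: [-0.1, -0.1, -2.2]
grip_width: 0.0151
gripper_force: 49.3
```

Run:
```python
from h import *
o=r.get_obs();print(cur(),o["joints"])
```

```text
(array([ 0.45509422, -0.25793334,  0.22363568]), array([[-0.02975926,  0.99955467,  0.00220193],
       [ 0.99955607,  0.02976231, -0.00136391],
       [-0.00142883,  0.00216037, -0.99999665]])) [ 0.75871189  0.26629214 -0.42733477  1.90313556  0.13091495  0.99651236
  0.30339053]
```

```bash
cat >> h.py <<'E'
def bay(o,psi,d,dx=0,dy=0,h=.0216):
    """tool pose holding a slider d above its seat in the bay"""
    p=np.radians(psi);s,c=np.sin(np.radians(35)),np.cos(np.radians(35))
    x=np.array([np.cos(p)*c,np.sin(p)*c,s]);z=np.array([-np.cos(p)*s,-np.sin(p)*s,c]);y=np.cross(z,x)
    return pose(np.array(o)+(d+h)*z+dx*x+dy*y,x,-z)
E
python3 - <<'E'
from h import *
t=bay([.46,.115,.065],98,.2);print(t[0],row(cur(),t)[0])
E
```

```text
[ 0.47768953 -0.01086757  0.24652409] [ 0.985  0.12  -0.093  0.023  0.389 -0.067]
```

>>> apply_moves(
  rows=[
    [0.2,0.024,-0.03,0.005,0.08,-0.013],
    [0.4,0.048,-0.06,0.01,0.16,-0.027],
    [0.6,0.072,-0.08,0.014,0.235,-0.04],
    [0.8,0.096,-0.09,0.018,0.312,-0.053],
    [0.985,0.12,-0.093,0.023,0.389,-0.067],
  ],
)

```text
clock: 6.5
tcp_pos: [0.4773, -0.0094, 0.2444]
orientation: [-1.722, -1.98, -0.544]
contact_force: [0.4, -0.0, -2.5]
grip_width: 0.0147
gripper_force: 49.3
```

>>> apply_moves(
  rows=[
    [0,0,0,0,0,0],
    [0,0,0,0,0,0],
  ],
)

```text
clock: 6.75
tcp_pos: [0.4772, -0.0116, 0.2437]
orientation: [-1.726, -1.981, -0.54]
contact_force: [0.5, 0.8, -1.1]
grip_width: 0.0147
gripper_force: 49.2
```

Run:
```python
from h import *
f=r.grab_frame("wrist");save(f,"w2.png");o=r.get_obs();print(cur(),o["joints"],f["eye"])
for t in("green_bay","yellow_bay","green_header","yellow_header","score_slider_a_foot","score_slider_a_fin"):
    for d in r.landmark_of(f,t)[:3]: print(t,np.round(d["point"],1),round(d["conf"],2),onz(f,d["point"],.065,True))
```

```text
(array([ 0.47739769, -0.01181368,  0.24394552]), array([[-0.11141016,  0.99045466, -0.0811625 ],
       [ 0.81204041,  0.13781197,  0.56709632],
       [ 0.57286836, -0.00272694, -0.81964285]])) [ 0.77104606  0.37900847 -0.63400048  1.88967318 -0.39378406  1.16142803
  0.48684639] [ 0.48064448 -0.02837875  0.40508612]
yellow_bay [413.2 204.2] 0.97 [0.66774452 0.08977592 0.065     ]
green_header [256.9  21.6] 0.87 [0.42133981 0.37870329 0.065     ]
yellow_header [259.8 225. ] 0.52 [0.47277241 0.03864813 0.065     ]
score_slider_a_foot [257.6 289.6] 0.71 [ 0.4805926  -0.03574249  0.065     ]
score_slider_a_foot [257.  264.6] 0.65 [ 0.47595347 -0.00748744  0.065     ]
score_slider_a_fin [258.9 265.2] 0.79 [ 0.47818469 -0.00787169  0.065     ]
```

View pics/w2.png

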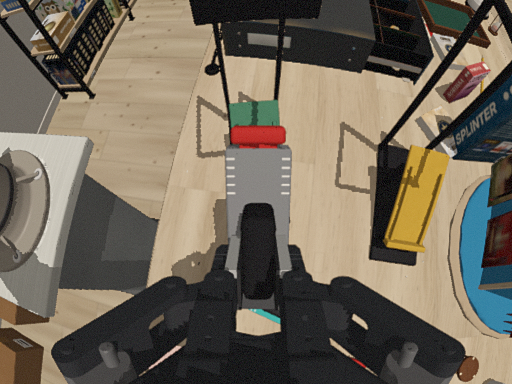

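The wrist view shows A held straight in front of the lens. Yellow is fully visible at (416,200), while green is mostly hidden behind the slider with only its upper end showing at (254,110). I'll take the bay corners from an enlarged montage.

Run:
```python
import cv2,numpy as np
S,T,W=[cv2.imread("pics/"+n) for n in("scene0.png","top0.png","w2.png")]
def c(im,x,y,w): return cv2.resize(im[y:y+w*3//4,x:x+w],(400,300),interpolation=cv2.INTER_CUBIC)
m=np.vstack([np.hstack([c(W,350,140,160),c(T,170,210,64)]),np.hstack([c(S,160,260,80),c(T,178,154,64)])])
cv2.imwrite("pics/crop2.png",m)
```

```text
(no output)
```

View pics/crop2.png

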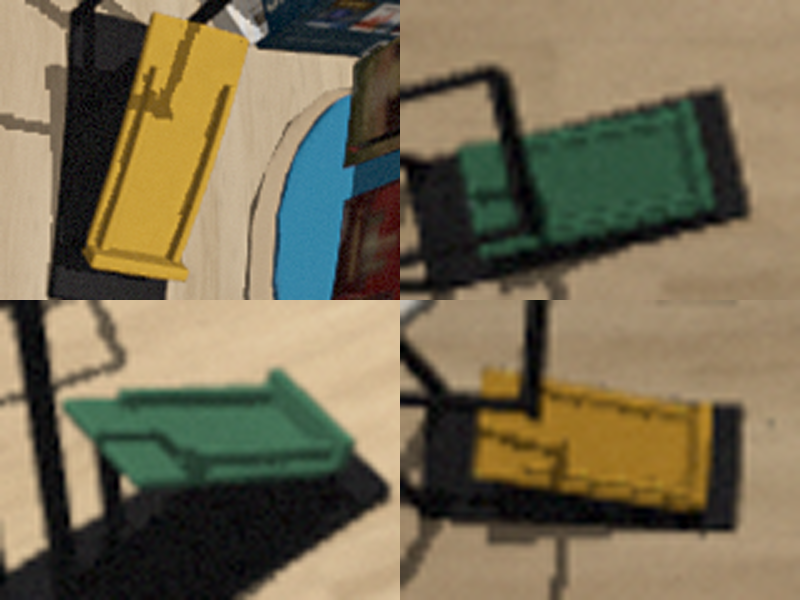

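```bash
cat > fit.py <<'E'
from h import *
from scipy.optimize import least_squares
import bench
S,T,W=[r.grab_frame(n) for n in("scene","top","wrist")]
def px(org,sc,pts,off): return [(org[0]+(x-off[0])/sc,org[1]+(y-off[1])/sc) for x,y in pts]
# order: top -y, top +y, lip -y, lip +y
obs=[("y",W,1,px((350,140),2.5,[(248,40),(152,12),(185,279),(93,266)],(0,0))),
("g",T,0,px((170,210),6.25,[(460,150),(480,257),(693,97),(716,207)],(400,0))),
("g",S,0,px((160,260),5,[(62,402),(140,487),(283,370),(354,440)],(0,300))),
("y",T,0,px((178,154),6.25,[(483,370),(473,478),(712,402),(706,510)],(400,300)))]
s,c=np.sin(np.radians(35)),np.cos(np.radians(35))
def w(o,psi,v):
    x=np.array([np.cos(psi)*c,np.sin(psi)*c,s]);z=np.array([-np.cos(psi)*s,-np.sin(psi)*s,c]);return o+np.c_[x,np.cross(z,x),z]@v
def res(q,full=False):
    L,t=q[6:];out=[]
    for b,f,fi,ps in obs:
        x,y,p=q[:3] if b=="g" else q[3:6]
        for v,u in zip([(L,-.03,0),(L,.03,0),(-.05-t,-.03,.014),(-.05-t,.03,.014)],ps):
            out.append(proj(f,w(np.array([x,y,.065]),p,np.array(v)),fi)-u)
    return np.ravel(out)
q=least_squares(res,[.46,.115,1.7,.67,.09,1.4,.075,.006],x_scale=[.01]*2+[.1]+[.01]*2+[.1]+[.01]*2,loss="soft_l1").x
print("g",q[:2],np.degrees(q[2]),"y",q[3:5],np.degrees(q[5]),"L,t",q[6:]);print(np.round(res(q).reshape(-1,4,2),1))
E
python3 fit.py
```

```text
g [0.4563889  0.11874663] 103.51886202804238 y [0.67317058 0.09331122] 87.22058027728258 L,t [0.07094045 0.0122301 ]
[[[-0.2 -0.2]
  [-0.4  0.6]
  [-0.   0.8]
  [-1.3  0.3]]

 [[-0.7 -0.4]
  [ 0.1  0.3]
  [-0.9  0.8]
  [-0.6  0.1]]

 [[ 0.2 -0.5]
  [ 0.6 -0.8]
  [-0.8 -0.4]
  [ 0.9  0.5]]

 [[-1.3 -1.1]
  [-0.9 -1. ]
  [-1.7 -0.7]
  [-1.5 -1.4]]]
```

Run:
```python
from h import *
t=bay([.4564,.1187,.065],103.5,.06,dx=.006);print(t[0],row(cur(),t)[0])
```

```text
[0.46617878 0.07796847 0.13528427] [ 0.043  0.006  0.562  0.034 -0.    -0.051]
```

>>> apply_moves(
  rows=[
    [0.015,0.002,0.18,0.015,0,-0.02],
    [0.03,0.004,0.37,0.03,0,-0.04],
    [0.043,0.006,0.562,0.034,0,-0.051],
    [0.043,0.006,0.562,0.034,0,-0.051],
    [0.043,0.006,0.562,0.034,0,-0.051],
  ],
)

```text
clock: 7.88
tcp_pos: [0.4668, 0.0775, 0.1355]
orientation: [-1.62, -2.053, -0.512]
contact_force: [0.4, 0.1, -1.7]
grip_width: 0.0152
gripper_force: 49.3
```

Run:
```python
from h import *
f=r.grab_frame("wrist");s=r.grab_frame("scene");save(f,"w3r.png");print(cur())
t=bay([.4564,.1187,.065],103.5,.06,dx=.006);print(row(cur(),t)[0])
c=lambda im,x,y,w:cv2.resize(im[y:y+w*3//4,x:x+w],(400,300),interpolation=cv2.INTER_CUBIC)
cv2.imwrite("pics/w3.png",np.hstack([c(f["pixels"],170,40,170),c(s["pixels"],140,230,120)])[...,::-1])
```

```text
(array([0.467387  , 0.0768714 , 0.13595418]), array([[-0.19030437,  0.97285159, -0.1316967 ],
       [ 0.79688582,  0.23142647,  0.55804549],
       [ 0.57337355,  0.00125126, -0.81929311]]))
[ 0.003 -0.004  0.005  0.001  0.    -0.001]
```

View pics/w3.png

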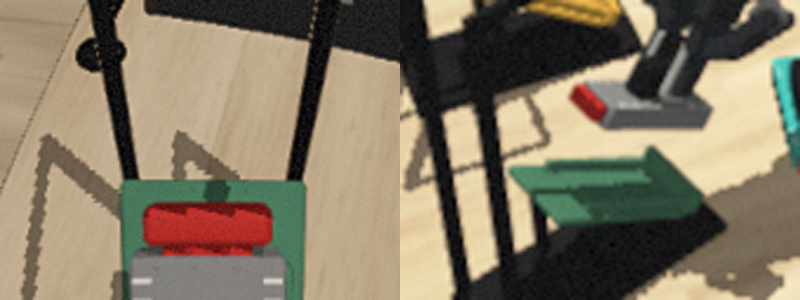

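In the wrist view the slider is nearly centred over the green board. The board edges are at crop x 122 and 305, and the slider spans 133 to 290. I'll measure the offset from colour edges on the board plane.

```bash
cat > meas.py <<'E'
from h import *
import sys
def meas(f,o,psi,hue,rows,cols,slid=True):
    hs=cv2.cvtColor(f["pixels"],cv2.COLOR_RGB2HSV);m=(abs(hs[...,0].astype(int)-hue)<12)&(hs[...,1]>80)&(hs[...,2]>40)
    p,B=bay(o,psi,0,h=0);B=B@np.diag([1,-1,-1])  # bay axes
    e=np.array(f["eye"])
    def onb(u,v):
        d=ray(f,(u,v),True);k=-B[:,2]@(e-p)/(B[:,2]@d);return B.T@(e+k*d-p)
    for v in rows:
        x=np.where(m[v,cols[0]:cols[1]])[0]
        if len(x)<2: print(v,"-");continue
        a,b=onb(cols[0]+x[0]-.5,v),onb(cols[0]+x[-1]+.5,v);print(v,cols[0]+x[0],cols[0]+x[-1],"y edges mm",np.round(1e3*a,1)[:2],np.round(1e3*b,1)[:2])
    c=cur();print("TCP in bay",np.round(1e3*B.T@(c[0]-p),1))
    # held bar edges: gray region at top plane 17.5 mm above underside, in tool coords
if __name__=="__main__":
    f=r.grab_frame("wrist")
    meas(f,[.4564,.1187,.065],103.5,80,range(116,170,4),(200,320))
    g=f["pixels"].astype(int);gr=(abs(g[...,0]-g[...,1])<22)&(abs(g[...,1]-g[...,2])<22)&(g.sum(2)>250)
    c=cur();e=np.array(f["eye"])
    for v in range(152,176,4):
        x=np.where(gr[v,215:310])[0]+215
        q=[]
        for u in(x[0]-.5,x[-1]+.5):
            d=ray(f,(u,v),True);k=c[1][:,2]@(c[0]+c[1][:,2]*.0041-e)/(c[1][:,2]@d);q.append(np.round(1e3*c[1].T@(e+k*d-c[0]),1)[:2])
        print("bar",v,x[0],x[-1],q)
E
python3 meas.py
```

```text
116 222 296 y edges mm [73.3 25.4] [ 73.3 -31.1]
120 222 297 y edges mm [70.2 25.4] [ 70.2 -31.9]
124 221 297 y edges mm [67.2 26.2] [ 67.2 -32. ]
128 221 297 y edges mm [64.1 26.3] [ 64.1 -32. ]
132 221 297 y edges mm [61.  26.3] [ 61.  -32.1]
136 221 297 y edges mm [58.  26.4] [ 58.  -32.2]
140 222 297 y edges mm [54.9 25.7] [ 54.9 -32.3]
144 221 297 y edges mm [51.8 26.6] [ 51.8 -32.3]
148 222 297 y edges mm [48.7 25.9] [ 48.6 -32.4]
152 222 297 y edges mm [45.5 26. ] [ 45.5 -32.5]
156 221 296 y edges mm [42.4 26.8] [ 42.4 -31.8]
160 222 296 y edges mm [39.3 26.1] [ 39.2 -31.9]
164 222 296 y edges mm [36.1 26.2] [ 36. -32.]
168 222 296 y edges mm [32.9 26.3] [ 32.9 -32.1]
TCP in bay [ 5.3 -0.9 82.9]
bar 152 225 291 [array([ 53.6, -15.8]), array([53.7, 17.6])]
bar 156 217 291 [array([ 51.6, -19.9]), array([51.6, 17.7])]
bar 160 216 291 [array([ 49.6, -20.5]), array([49.6, 17.7])]
bar 164 218 291 [array([ 47.5, -19.5]), array([47.5, 17.8])]
bar 168 218 290 [array([ 45.4, -19.6]), array([45.4, 17.3])]
bar 172 218 290 [array([ 43.4, -19.7]), array([43.4, 17.4])]
```

>>> apply_moves(
  rows=[
    [0.012,0.0045,0.06,0,0,0],
    [0.012,0.0045,0.12,0,0,0],
    [0.012,0.0045,0.18,0,0,0],
    [0.012,0.0045,0.215,0,0,0],
    [0.012,0.0045,0.215,0,0,0],
  ],
)

```text
clock: 8.65
tcp_pos: [0.4588, 0.1113, 0.0923]
orientation: [-1.617, -2.052, -0.51]
contact_force: [1.2, 0.2, -1.0]
grip_width: 0.0154
gripper_force: 49.4
```

Run:
```python
from h import *
o=r.get_obs();c=cur();p,B=bay([.4564,.1187,.065],103.5,0,h=0);B=B@np.diag([1,-1,-1]);print("bay",1e3*B.T@(c[0]-p),"F bay",B.T@o["contact_force"],o["moment"])
f=r.grab_frame("wrist");s=r.grab_frame("scene")
k=lambda im,x,y,w:cv2.resize(im[y:y+w*3//4,x:x+w],(400,300),interpolation=cv2.INTER_CUBIC)
cv2.imwrite("pics/w4.png",np.hstack([k(f["pixels"],170,60,170),k(s["pixels"],150,245,100)])[...,::-1])
```

```text
bay [ 9.31942378 -0.56604629 26.85911677] F bay [-0.63888423 -1.22352805 -0.77973328] [-0.78819077 -0.23923292 -0.03634358]
```

View pics/w4.png

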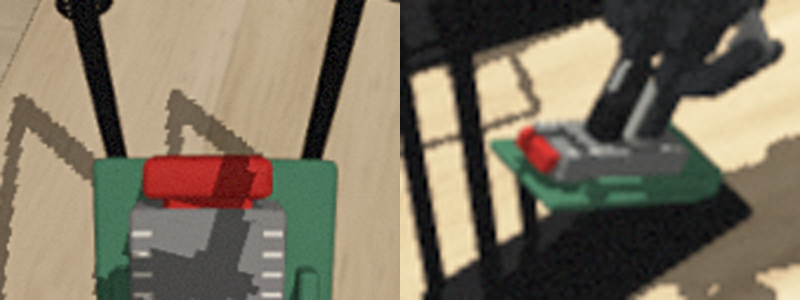

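Board centre is at crop x 215 and the slider at 209, so it needs about 1.7 mm to the right. Then I'll lower it.

>>> apply_moves(
  rows=[
    [0,0.007,0,0,0,0],
    [0,0.007,0.01,0,0,0],
    [0,0.007,0.02,0,0,0],
    [0,0.007,0.024,0,0,0],
    [0,0.007,0.024,0,0,0],
  ],
)

```text
clock: 9.38
tcp_pos: [0.4608, 0.1134, 0.0894]
orientation: [-1.619, -2.053, -0.511]
contact_force: [-4.4, -10.4, 20.4]
grip_width: 0.015
gripper_force: 52.7
```

```bash
cat > st.py <<'E'
from h import *
import sys
def st(o,psi):
    b=r.get_obs();c=cur();p,B=bay(o,psi,0,h=0);B=B@np.diag([1,-1,-1]);print("bay",np.round(1e3*B.T@(c[0]-p),1),"F bay",np.round(B.T@b["contact_force"],1),"M",np.round(B.T@b["moment"],2))
    print("rot err deg",np.degrees(R.from_matrix(B.T@c[1]@np.diag([1,-1,-1])).as_rotvec()).round(1),b["clock"])
st(*{"g":([.4564,.1187,.065],103.5),"y":([.6732,.0933,.065],87.2)}[sys.argv[1]])
E
python3 st.py g
```

```text
bay [ 9.  -3.1 23.6] F bay [ 4.2  6.7 21.9] M [ 1.41 -0.12 -0.02]
rot err deg [ 0.  -0.1 -0. ] 9.375
```

>>> apply_moves(
  rows=[
    [-0.008,-0.004,-0.004,0,0,0],
    [-0.016,-0.004,-0.004,0,0,0],
    [-0.024,-0.004,-0.004,0,0,0],
    [-0.024,-0.004,-0.004,0,0,0],
  ],
)

```text
clock: 9.88
tcp_pos: [0.4618, 0.1091, 0.0864]
orientation: [-1.619, -2.053, -0.513]
contact_force: [-0.3, -2.4, 9.9]
grip_width: 0.0147
gripper_force: 50.8
```

```bash
python3 st.py g
```

```text
bay [ 3.6 -3.  23.6] F bay [3.8 0.9 9.4] M [ 0.08 -0.01  0.06]
rot err deg [-0.1 -0.1  0. ] 9.875
```

>>> apply_moves(
  rows=[
    [-0.01,0,0,0,0,0],
    [-0.02,0,0,0,0,0],
    [-0.024,0,0,0,0,0],
    [-0.024,0,0,0,0,0],
  ],
)

```text
clock: 10.38
tcp_pos: [0.4631, 0.1044, 0.0829]
orientation: [-1.619, -2.053, -0.514]
contact_force: [0.8, -2.6, 9.4]
grip_width: 0.0145
gripper_force: 50.8
```

```bash
python3 st.py g
```

```text
bay [-2.4 -3.2 23.6] F bay [ 3.1 -0.2  9.2] M [-0.06 -0.01  0.08]
rot err deg [-0.1 -0.1  0. ] 10.375
```

>>> apply_moves(
  rows=[
    [-0.01,0,0,0,0,0],
    [-0.02,0,0,0,0,0],
    [-0.024,0,0,0,0,0],
    [-0.024,0,0,0,0,0],
  ],
)

```text
clock: 10.88
tcp_pos: [0.4642, 0.1004, 0.0801]
orientation: [-1.618, -2.053, -0.514]
contact_force: [0.2, -0.4, 12.8]
grip_width: 0.0151
gripper_force: 51.2
```

```bash
python3 st.py g
```

```text
bay [-7.4 -3.3 23.6] F bay [ 7.  -0.1 10.8] M [ 0.04 -0.68 -0.06]
rot err deg [-0.1 -0.1  0. ] 10.875
```

>>> apply_moves(
  rows=[
    [0,0,0,0,0,0],
    [0,0,0,0,0,0],
    [0,0,0,0,0,0],
  ],
  claw=0.6,
)

```text
clock: 11.25
tcp_pos: [0.4627, 0.0993, 0.0783]
orientation: [-1.619, -2.052, -0.51]
contact_force: [-0.3, 0.3, -0.1]
grip_width: 0.0512
gripper_force: 0.0
```

>>> apply_moves(
  rows=[
    [0,0,-0.1,0,0,0],
    [0,0,-0.3,0,0,0],
    [0,0,-0.5,0,0,0],
    [0,0,-0.7,0,0,0],
    [0,0,-0.7,0,0,0],
  ],
)

```text
clock: 11.88
tcp_pos: [0.489, -0.001, 0.2239]
orientation: [-1.625, -2.055, -0.515]
contact_force: [0.0, 1.1, -0.9]
grip_width: 0.051
gripper_force: 0.0
```

Run:
```python
from h import *
f=r.grab_frame("wrist");s=r.grab_frame("scene");save(f,"w5r.png")
k=lambda im,x,y,w:cv2.resize(im[y:y+w*3//4,x:x+w],(400,300),interpolation=cv2.INTER_CUBIC)
cv2.imwrite("pics/w5.png",np.vstack([np.hstack([k(f["pixels"],185,70,150),k(s["pixels"],150,245,100)]),np.hstack([k(f["pixels"],0,0,512),k(s["pixels"],120,150,240)])])[...,::-1])
a=np.radians(72.7);print(cur());print(row(cur(),pose([.592,-.222,.22],[np.cos(a),np.sin(a),0],[0,0,-1]))[0])
```

```text
(array([0.48618581, 0.00162118, 0.22142726]), array([[-1.90480324e-01,  9.72449820e-01, -1.34382268e-01],
       [ 7.96139838e-01,  2.33111480e-01,  5.58408807e-01],
       [ 5.74350593e-01, -6.21186606e-04, -8.18609192e-01]]))
[-0.796  0.203 -0.552 -0.105 -0.38   0.331]
```

View pics/w5.png

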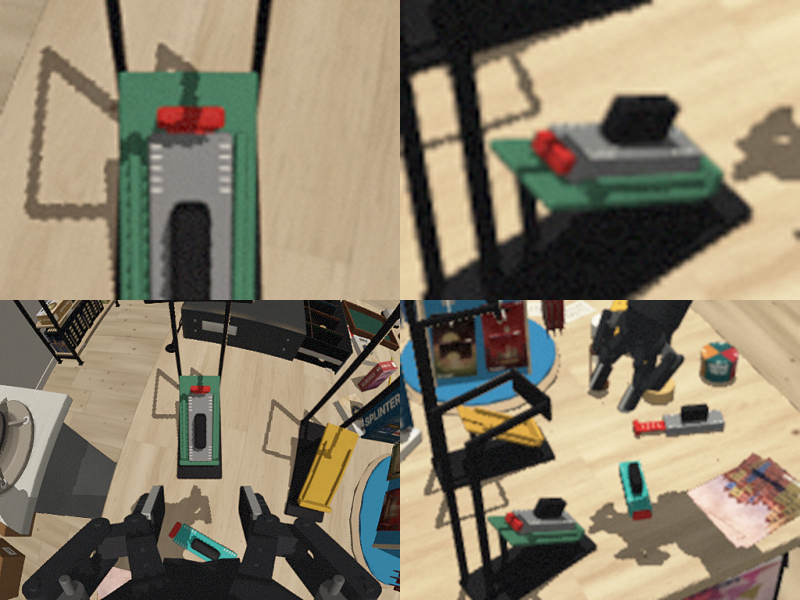

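The picture shows slider A in the green bay: flat, between the walls, fin outward, tongue up-slope and still in, foot at the lip. Next is slider B.

>>> apply_moves(
  rows=[
    [-0.16,0.04,-0.11,-0.02,-0.076,0.066],
    [-0.32,0.08,-0.22,-0.04,-0.152,0.13],
    [-0.48,0.12,-0.33,-0.063,-0.228,0.2],
    [-0.64,0.16,-0.44,-0.084,-0.304,0.265],
    [-0.796,0.203,-0.552,-0.105,-0.38,0.331],
  ],
  claw=0.8,
)

```text
clock: 12.6
tcp_pos: [0.5919, -0.2222, 0.2187]
orientation: [2.531, 1.859, -0.006]
contact_force: [-0.7, 0.7, -0.1]
grip_width: 0.068
gripper_force: 0.0
```

>>> apply_moves(
  rows=[
    [0,0,0,0,0,0],
    [0,0,0,0,0,0],
  ],
)

```text
clock: 12.85
tcp_pos: [0.5914, -0.22, 0.2187]
orientation: [-2.524, -1.864, 0.001]
contact_force: [0.1, 0.4, -0.1]
grip_width: 0.0686
gripper_force: 0.0
```

Run:
```python
from h import *
f=r.grab_frame("wrist");c=cur();e=np.array(f["eye"]);print(c[0],r.get_obs()["joints"])
for t,z in(("score_slider_b",0),("score_slider_b_fin",.044),("score_slider_b_foot",0)):
    for d in r.landmark_of(f,t)[:2]: print(t,d["point"],round(d["conf"],2),onz(f,d["point"],z,True))
a=f["pixels"].astype(int);P=lambda p,z:onz(f,p,z,True)[:2]
gray=((a.max(2)-a.min(2))<22)&(a.sum(2)>220)&(a.sum(2)<560)
u0,v0=proj(f,[.592,-.222,.0175],True);print(u0,v0)
box=np.zeros_like(gray);box[int(v0)-60:int(v0)+60,int(u0)-30:int(u0)+30]=1
n,l,s,_=cv2.connectedComponentsWithStats((gray&box.astype(bool)).astype(np.uint8));i=1+np.argmax(s[1:,4])
W=np.array([P(q,.0175) for q in np.argwhere(l==i)[:,::-1]],np.float32)*1000;print("bar",cv2.minAreaRect(W),s[i])
red=((a[...,0]>140)&(a[...,1]<70)&(a[...,2]<70)&box.astype(bool));W=np.array([P(q,.012) for q in np.argwhere(red)[:,::-1]],np.float32)*1000;print("red",len(W),cv2.minAreaRect(W))
dark=(a.sum(2)<130)&box.astype(bool);n,l,s,_=cv2.connectedComponentsWithStats(dark.astype(np.uint8));i=1+np.argmax(s[1:,4]);W=np.array([P(q,.044) for q in np.argwhere(l==i)[:,::-1]],np.float32)*1000;print("fin",cv2.minAreaRect(W),s[i])
save(f,"w6.png")
```

```text
[ 0.59133656 -0.2203926   0.21898442] [ 0.48511075  0.4368705  -0.30481264  1.65978214  0.14325142  1.06990656
 -0.16143319]
score_slider_b [260.8, 161.0] 0.96 [ 0.59640729 -0.21484385  0.        ]
score_slider_b [152.9, 64.5] 0.76 [ 0.50560019 -0.05588275  0.        ]
score_slider_b_fin [143.6, 59.6] 0.97 [ 0.51033864 -0.05701069  0.044     ]
score_slider_b_fin [262.0, 171.1] 0.89 [ 0.59664755 -0.21753219  0.044     ]
score_slider_b_foot [197.1, 61.1] 0.94 [ 0.55979204 -0.07286312  0.        ]
259.10836458711856 170.60547575549109
bar ((596.847412109375, -216.9530029296875), (99.82849884033203, 33.98249435424805), 71.58649444580078) [ 247  123   31   83 1480]
red 200 ((615.0313110351562, -162.41859436035156), (15.334729194641113, 18.669876098632812), 73.0785903930664)
fin ((597.4076538085938, -215.0842742919922), (46.11038589477539, 15.340654373168945), 72.75367736816406) [255 148  15  42 567]
```

>>> apply_moves(
  rows=[
    [0.015,0.015,0.23,0,0,0],
    [0.015,0.015,0.46,0,0,0],
    [0.015,0.015,0.69,0,0,0],
    [0.015,0.015,0.793,0,0,0],
    [0.015,0.015,0.793,0,0,0],
  ],
)

```text
clock: 13.68
tcp_pos: [0.595, -0.219, 0.0199]
orientation: [-2.527, -1.86, 0.004]
contact_force: [0.6, -0.8, -0.2]
grip_width: 0.0684
gripper_force: 0.0
```

>>> apply_moves(
  rows=[
    [0,0,0,0,0,0],
    [0,0,0,0,0,0],
    [0,0,0,0,0,0],
    [0,0,0,0,0,0],
  ],
  claw=0,
)

```text
clock: 14.18
tcp_pos: [0.5982, -0.22, 0.0237]
orientation: [2.528, 1.861, 0.002]
contact_force: [-0.8, 0.5, 6.7]
grip_width: 0.0146
gripper_force: 50.2
```

>>> apply_moves(
  rows=[
    [0,0,-0.15,0,0,0],
    [0,0,-0.4,0,0,0],
    [0,0,-0.64,0,0,0],
    [0,0,-0.9,0,0,0],
    [0,0,-0.9,0,0,0],
  ],
)

```text
clock: 14.8
tcp_pos: [0.5999, -0.2202, 0.2534]
orientation: [2.523, 1.857, 0.01]
contact_force: [0.8, -0.7, -1.7]
grip_width: 0.0151
gripper_force: 49.3
```

Run:
```python
from h import *
# pre-pose off yellow bay, farther out
t=bay([.6732,.0933,.065],87.2,.20,dx=.0);print(t[0],row(cur(),t)[0],r.get_obs()["joints"])
```

```text
[ 0.66699097 -0.03365279  0.24652409] [ 0.792  0.034  0.028  0.056  0.388 -0.154] [ 0.48471778  0.41328624 -0.3117159   1.61365376  0.13817616  1.12526613
 -0.16258592]
```

Run:
```python
from h import *
S=r.grab_frame("scene");T=r.grab_frame("top")
for k,f,p,z in(("base front S",S,(165,208),.01),("base right S",S,(215,195),.01),("red pack bottom S",S,(183,190),.02),("side hooks low S",S,(212,165),.1),("base T",T,(225,152),.01),("hooks low T",T,(262,130),.15),("packs T front",T,(240,138),.2),("packs T front hi",T,(240,138),.4)):
    print(k,onz(f,p,z).round(3))
```

```text
base front S [0.819 0.086 0.01 ]
base right S [ 0.808 -0.068  0.01 ]
red pack bottom S [0.862 0.013 0.02 ]
side hooks low S [ 0.837 -0.074  0.1  ]
base T [0.773 0.041 0.01 ]
hooks low T [ 0.808 -0.096  0.15 ]
packs T front [ 0.765 -0.025  0.2  ]
packs T front hi [ 0.702 -0.037  0.4  ]
```

>>> apply_moves(
  rows=[
    [0.16,0.007,0.0,0.011,0.078,-0.03],
    [0.32,0.014,0.0,0.022,0.155,-0.06],
    [0.48,0.02,0.01,0.033,0.233,-0.09],
    [0.64,0.027,0.02,0.045,0.31,-0.12],
    [0.792,0.034,0.028,0.056,0.388,-0.154],
  ],
)

```text
clock: 15.52
tcp_pos: [0.663, -0.0319, 0.2376]
orientation: [-1.915, -1.82, -0.598]
contact_force: [0.4, -0.7, -2.5]
grip_width: 0.015
gripper_force: 49.3
```

Run:
```python
from h import *
t=bay([.6732,.0933,.065],87.2,.065,dx=.006);print(cur()[0],t[0],row(cur(),t)[0],r.get_obs()["joints"])
```

```text
[ 0.66295148 -0.0319144   0.23755905] [0.67101364 0.04859663 0.13938003] [ 0.036  0.023  0.507 -0.008 -0.005 -0.004] [ 0.61698597  0.62310636 -0.57596501  1.52355335 -0.31955658  1.1581721
  0.21136423]
```

>>> apply_moves(
  rows=[
    [0.01,0.006,0.15,-0.004,-0.002,-0.002],
    [0.02,0.012,0.3,-0.008,-0.005,-0.004],
    [0.03,0.018,0.45,-0.008,-0.005,-0.004],
    [0.036,0.023,0.507,-0.008,-0.005,-0.004],
    [0.036,0.023,0.507,-0.008,-0.005,-0.004],
  ],
)

```text
clock: 16.15
tcp_pos: [0.6715, 0.0475, 0.1401]
orientation: [-1.926, -1.834, -0.603]
contact_force: [0.7, -0.4, -0.8]
grip_width: 0.0149
gripper_force: 49.3
```

```bash
python3 st.py y
python3 - <<'E'
from meas import *
f=r.grab_frame("wrist");save(f,"w7.png")
meas(f,[.6732,.0933,.065],87.2,23,range(96,176,8),(190,330))
c=cur();e=np.array(f["eye"]);a=f["pixels"].astype(int)
for n,msk,dz in(("gray",((a.max(2)-a.min(2))<22)&(a.sum(2)>200)&(a.sum(2)<600),.0062),("red",(a[...,0]>110)&(a[...,1]<60)&(a[...,2]<60),.013)):
  for v in range(76,180,8):
    x=np.where(msk[v,205:315])[0]+205
    if len(x)<10: continue
    q=[]
    for u in(x[0]-.5,x[-1]+.5):
        d=ray(f,(u,v),True);k=c[1][:,2]@(c[0]+c[1][:,2]*dz-e)/(c[1][:,2]@d);q.append(np.round(1e3*c[1].T@(e+k*d-c[0]),1)[:2].tolist())
    print(n,v,x[0],x[-1],q)
E
```

```text
bay [ 5.5 -0.5 87.8] F bay [-0.7 -0.7 -0.5] M [-0.07  0.84  0.01]
rot err deg [-0.   0.2 -0. ] 16.15
96 215 222 y edges mm [88.8 31.9] [88.6 25.8]
104 216 307 y edges mm [82.5 31.3] [ 82.7 -39.2]
112 218 295 y edges mm [76.3 29.8] [ 76.3 -30. ]
120 192 294 y edges mm [70.7 50.5] [ 70.  -29.3]
128 200 294 y edges mm [64.2 44.3] [ 63.8 -29.5]
136 217 294 y edges mm [57.5 31. ] [ 57.5 -29.6]
144 217 294 y edges mm [51.2 31.2] [ 51.2 -29.7]
152 217 293 y edges mm [44.9 31.3] [ 44.8 -29.1]
160 214 293 y edges mm [38.4 33.9] [ 38.4 -29.3]
168 210 293 y edges mm [32.  37.4] [ 31.9 -29.5]
TCP in bay [ 5.3 -1.7 89.4]
gray 84 262 292 [[87.6, 1.1], [87.9, 16.1]]
gray 100 261 314 [[79.7, 0.6], [80.3, 27.1]]
gray 156 227 289 [[51.9, -16.4], [51.9, 15.2]]
gray 164 226 290 [[47.8, -17.0], [47.8, 15.9]]
gray 172 226 289 [[43.6, -17.1], [43.6, 15.5]]
red 76 240 276 [[92.3, -10.0], [92.3, 8.7]]
red 92 240 276 [[84.0, -10.0], [84.0, 8.8]]
red 108 240 276 [[75.7, -10.0], [75.7, 8.8]]
red 116 239 276 [[71.6, -10.6], [71.6, 8.9]]
red 124 240 276 [[67.4, -10.1], [67.4, 8.9]]
red 132 239 276 [[63.2, -10.6], [63.3, 9.0]]
red 140 240 276 [[59.1, -10.2], [59.1, 9.0]]
red 148 240 275 [[54.8, -10.2], [54.8, 8.5]]
```

>>> apply_moves(
  rows=[
    [0.0,-0.005,0.06,0,0,0],
    [0.0,-0.005,0.12,0,0,0],
    [0.0,-0.005,0.18,0,0,0],
    [0.0,-0.005,0.232,0,0,0],
    [0.0,-0.005,0.232,0,0,0],
  ],
)

```text
clock: 16.82
tcp_pos: [0.6722, 0.0813, 0.0929]
orientation: [-1.926, -1.835, -0.604]
contact_force: [-0.3, -1.1, -1.9]
grip_width: 0.0149
gripper_force: 49.3
```

```bash
python3 st.py y
python3 - <<'E'
from h import *
f=r.grab_frame("wrist");s=r.grab_frame("scene")
k=lambda im,x,y,w:cv2.resize(im[y:y+w*3//4,x:x+w],(400,300),interpolation=cv2.INTER_CUBIC)
save(f,"w8r.png")
from meas import meas
meas(f,[.6732,.0933,.065],87.2,23,range(120,180,8),(190,330))
c=cur();e=np.array(f["eye"]);a=f["pixels"].astype(int)
m=((a.max(2)-a.min(2))<22)&(a.sum(2)>200)&(a.sum(2)<600)
for v in range(150,180,6):
    x=np.where(m[v,222:298])[0]+222
    if len(x)<10: continue
    q=[]
    for u in(x[0]-.5,x[-1]+.5):
        d=ray(f,(u,v),True);kk=c[1][:,2]@(c[0]+c[1][:,2]*.0062-e)/(c[1][:,2]@d);q.append(np.round(1e3*c[1].T@(e+kk*d-c[0]),1)[:2].tolist())
    print(v,x[0],x[-1],q)
E
```

```text
bay [ 6.1  0.4 29.7] F bay [-2.   0.3 -0.9] M [0.03 0.8  0.  ]
rot err deg [-0.1  0.2  0.1] 16.825
120 210 304 y edges mm [74.5 27.8] [ 74.5 -27. ]
128 193 308 y edges mm [70.1 38. ] [ 69.9 -29.5]
136 194 308 y edges mm [65.3 37.6] [ 65.2 -29.6]
144 205 308 y edges mm [60.4 31.2] [ 60.4 -29.8]
152 205 307 y edges mm [55.6 31.3] [ 55.6 -29.3]
160 205 307 y edges mm [50.8 31.5] [ 50.8 -29.5]
168 206 307 y edges mm [45.9 31.1] [ 46.  -29.7]
176 201 306 y edges mm [41.  34.4] [ 41.  -29.3]
TCP in bay [ 5.8 -0.8 31.3]
156 227 289 [[51.9, -16.4], [52.0, 15.2]]
162 226 290 [[48.9, -17.0], [48.9, 15.8]]
168 226 289 [[45.8, -17.1], [45.8, 15.3]]
174 226 290 [[42.6, -17.2], [42.7, 15.9]]
```

>>> apply_moves(
  rows=[
    [0,0,0.014,0,0,0],
    [0,0,0.024,0,0,0],
    [0,0,0.031,0,0,0],
    [0,0,0.031,0,0,0],
  ],
)

```text
clock: 17.42
tcp_pos: [0.6735, 0.0819, 0.0907]
orientation: [-1.929, -1.835, -0.606]
contact_force: [-14.8, -13.6, 22.8]
grip_width: 0.015
gripper_force: 53.2
```

```bash
python3 st.py y
```

```text
bay [ 5.5 -0.8 27.6] F bay [ 1.4 14.2 26.8] M [ 2.76 -0.04 -0.08]
rot err deg [-0.2  0.3  0. ] 17.425
```

>>> apply_moves(
  rows=[
    [0,-0.003,-0.01,0,0,0],
    [0,-0.007,-0.01,0,0,0],
    [0,-0.007,-0.01,0,0,0],
  ],
)

```text
clock: 17.8
tcp_pos: [0.6733, 0.0819, 0.0907]
orientation: [-1.931, -1.835, -0.61]
contact_force: [-0.4, -5.9, 8.0]
grip_width: 0.0149
gripper_force: 50.8
```

```bash
python3 st.py y
```

```text
bay [ 5.4 -0.6 27.6] F bay [-0.3  0.1  9.9] M [0.1  0.49 0.05]
rot err deg [-0.4  0.3  0. ] 17.8
```

>>> apply_moves(
  rows=[
    [-0.008,0.008,-0.002,0,0,0],
    [-0.016,0.014,-0.002,0,0,0],
    [-0.016,0.014,-0.002,0,0,0],
  ],
)

```text
clock: 18.18
tcp_pos: [0.6735, 0.0818, 0.0907]
orientation: [-1.921, -1.834, -0.606]
contact_force: [-10.9, -5.1, 21.7]
grip_width: 0.0152
gripper_force: 52.3
```

```bash
python3 st.py y
```

```text
bay [ 5.4 -0.9 27.6] F bay [ 7.8 10.6 21. ] M [ 2.41 -1.11 -0.13]
rot err deg [0.  0.  0.1] 18.175
```

>>> apply_moves(
  rows=[
    [-0.008,-0.01,0,0,0,0],
    [-0.008,-0.022,0,0,0,0],
    [-0.008,-0.03,0,0,0,0],
    [-0.008,-0.03,0,0,0,0],
  ],
)

```text
clock: 18.68
tcp_pos: [0.669, 0.0778, 0.0877]
orientation: [-1.93, -1.835, -0.61]
contact_force: [1.5, -3.8, 6.5]
grip_width: 0.0151
gripper_force: 50.5
```

```bash
python3 st.py y
```

```text
bay [ 0.1  3.4 27.6] F bay [ 0.7 -1.7  7.4] M [-0.37  0.2  -0.02]
rot err deg [-0.4  0.3  0. ] 18.675
```

>>> apply_moves(
  rows=[
    [0,-0.006,0,0,0,0],
    [0,-0.012,0,0,0,0],
    [0,-0.012,0,0,0,0],
  ],
)

```text
clock: 19.05
tcp_pos: [0.6673, 0.0774, 0.0875]
orientation: [-1.933, -1.835, -0.613]
contact_force: [5.9, -2.5, 2.9]
grip_width: 0.015
gripper_force: 50.1
```

```bash
python3 st.py y
python3 - <<'E'
from h import *
from meas import meas
f=r.grab_frame("wrist");s=r.grab_frame("scene")
k=lambda im,x,y,w:cv2.resize(im[y:y+w*3//4,x:x+w],(400,300),interpolation=cv2.INTER_CUBIC)
cv2.imwrite("pics/w9.png",np.hstack([k(f["pixels"],170,60,170),k(s["pixels"],135,180,90)])[...,::-1])
E
```

```text
bay [-0.3  5.1 27.7] F bay [-0.1 -6.   3.7] M [-1.38  0.4  -0.23]
rot err deg [-0.6  0.3  0. ] 19.05
```

View pics/w9.png

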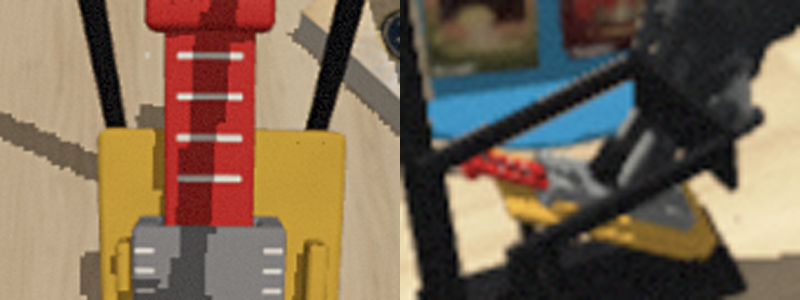

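The last picture shows the bar between the yellow walls (crop x 117–132 and 302–325). It is touching the left one at 133 with a gap on the right, so it's down on the board. I'll recentre it and slide it down to the lip.

>>> apply_moves(
  rows=[
    [-0.008,0.01,-0.002,0,0,0],
    [-0.016,0.018,-0.002,0,0,0],
    [-0.024,0.018,-0.002,0,0,0],
    [-0.024,0.018,-0.002,0,0,0],
  ],
)

```text
clock: 19.65
tcp_pos: [0.6691, 0.0736, 0.0848]
orientation: [-1.927, -1.835, -0.609]
contact_force: [-0.1, -2.3, 9.7]
grip_width: 0.0149
gripper_force: 50.7
```

```bash
python3 st.py y
```

```text
bay [-4.9  3.1 27.6] F bay [ 3.7 -0.   9.3] M [ 0.02 -0.16  0.09]
rot err deg [-0.2  0.2  0.1] 19.65
```

>>> apply_moves(
  rows=[
    [-0.008,0,0,0,0,0],
    [-0.016,0,0,0,0,0],
    [-0.02,0,0,0,0,0],
    [-0.02,0,0,0,0,0],
  ],
)

```text
clock: 20.15
tcp_pos: [0.6692, 0.0728, 0.0842]
orientation: [-1.922, -1.835, -0.612]
contact_force: [-1.7, 1.6, 15.7]
grip_width: 0.0152
gripper_force: 51.2
```

```bash
python3 st.py y
```

```text
bay [-5.9  3.  27.6] F bay [10.3  1.8 11.9] M [ 0.21 -1.69 -0.11]
rot err deg [-0.2 -0.   0.2] 20.15
```

Lip contact: it moved only 1 mm of the commanded 5 mm, and the up-slope force rose to 10 N. I'll ease off, release and retreat.

>>> apply_moves(
  rows=[
    [0.008,0,-0.004,0,0,0],
    [0.008,0,-0.004,0,0,0],
  ],
)

```text
clock: 20.4
tcp_pos: [0.6689, 0.0727, 0.0842]
orientation: [-1.924, -1.835, -0.61]
contact_force: [2.1, 5.1, 6.7]
grip_width: 0.0146
gripper_force: 49.9
```

>>> apply_moves(
  rows=[
    [0,0,0,0,0,0],
    [0,0,0,0,0,0],
    [0,0,0,0,0,0],
  ],
  claw=0.6,
)

```text
clock: 20.78
tcp_pos: [0.6678, 0.0691, 0.0819]
orientation: [-1.929, -1.834, -0.605]
contact_force: [0.1, 0.3, -0.6]
grip_width: 0.0512
gripper_force: 0.0
```

>>> apply_moves(
  rows=[
    [0,0,-0.1,0,0,0],
    [0,0,-0.3,0,0,0],
    [0,0,-0.5,0,0,0],
    [0,0,-0.6,0,0,0],
    [0,0,-0.6,0,0,0],
  ],
)

```text
clock: 21.4
tcp_pos: [0.6646, -0.0176, 0.2072]
orientation: [-1.932, -1.835, -0.609]
contact_force: [-0.3, 0.4, -0.9]
grip_width: 0.051
gripper_force: 0.0
```

Run:
```python
from h import *
f=r.grab_frame("wrist");save(f,"w10.png");a=f["pixels"].astype(int);print(f["eye"],f["attitude"])
p,B=bay([.6732,.0933,.065],87.2,0,h=0);B=B@np.diag([1,-1,-1]);e=np.array(f["eye"])
def onb(u,v,h):
    d=ray(f,(u,v),True);k=(h-B[:,2]@(e-p))/(B[:,2]@d);return (1e3*(B.T@(e+k*d-p))[:2])
u0,v0=proj(f,p,True);box=np.zeros(a.shape[:2],bool);box[max(0,int(v0)-90):int(v0)+75,int(u0)-40:int(u0)+40]=1
hs=cv2.cvtColor(f["pixels"],cv2.COLOR_RGB2HSV).astype(int)
for n,m,h in(("yellow",(abs(hs[...,0]-23)<8)&(hs[...,1]>120),0),("red",(a[...,0]>110)&(a[...,1]<60)&(a[...,2]<60),.01),("gray",((a.max(2)-a.min(2))<22)&(a.sum(2)>170)&(a.sum(2)<600),.0175),("fin",a.sum(2)<110,.044)):
    k,l,s,_=cv2.connectedComponentsWithStats((m&box).astype(np.uint8));i=1+np.argmax(s[1:,4])
    W=np.array([onb(*q,h) for q in np.argwhere(l==i)[:,::-1]],np.float32);print(n,s[i],[np.round(v,1) for v in cv2.minAreaRect(W)])
T=r.grab_frame("top")
for k,pp,h in(("tape_roll",(294.5,170.5),0),("dice_tin",(330.5,168.5),0),("sand_timer",(272,150.5),0)):
    print(k,pp,[(cv2.minAreaRect(np.argwhere(d["pixels"])[:,::-1].astype(np.float32))[0],round(d["conf"],2)) for d in r.outline_of(T,k)[:1]])
```

```text
[ 0.66316125 -0.03357242  0.36864397] [ 0.29592274 -0.01483821 -0.05190381]
yellow [ 229   98   58  125 3264] [array([1.1, 2.6]), array([142.5,  64.7]), np.float64(0.0)]
red [243  75  26  49 712] [array([71. ,  3.6]), array([25.7, 50.5]), np.float64(90.0)]
gray [ 240  124   33   92 2124] [array([-4.3,  3.3]), array([99.4, 33.2]), np.float64(0.0)]
fin [248 152  16  48 378] [array([-2.7,  3.7]), array([47. , 14.4]), np.float64(0.3)]
tape_roll (294.5, 170.5) [((290.2500305175781, 174.25001525878906), 0.43)]
dice_tin (330.5, 168.5) [((205.260009765625, 174.6800079345703), 0.49)]
sand_timer (272, 150.5) [((205.32432556152344, 174.55404663085938), 0.66)]
```

```bash
python3 -c "
from bench import r
print(r.hand_in())"
```

```text
the job is handed in; nothing more can be done
None
```

I handed the job in at about 21 s: the tongue-in slider is in the green bay and the tongue-out slider in the yellow bay, both let go. The last pictures show each one seated against its lip; the closing check on the tape roll, tin and sand timer was unreliable with the arm in view, but I felt no contact near them, and the hand-in returned no verdict.

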